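# Stow the sanding sleeves on their posts

### The arm

A 6-joint arm with a two-finger parallel gripper is mounted at the origin on the work surface. World frame = base frame: x ahead of the robot, y to its left, z up, the work surface at z = 0. Lengths are in m, angles in rad, forces in N, time in s.
With the tool pointing down it reaches from about 0.3 to 0.875 m from the base axis. Payload 6.4 kg.
Tool frame: the origin (TCP) lies midway between the tips of the shut fingers; the grasp point (between the pads) lies 19 mm behind it; z points along the fingers, y is the line along which they close (so a half turn about z gives the same grasp; the last joint's range is limited). The gripper opens to 88 mm and grips with 3 to 60 N. Pads are 18 mm wide; open, the fingers measure 123 mm over their backs; the gripper's body (75 mm by 187 mm) begins 45 mm behind the grasp point.
Start: joints at [-1.478, 0.181, 1.607, -0, 1.354, -0.206], TCP at [0.169, -0.55, 0.218] pointing down, gripper open.
Joint ranges: [-2.99, 2.99], [-0.89, 2.07], [0.3, 2.58], [-1.14, 4.28], [0, 2.63], [-3.12, 3.12]. Speed limits (rad/s): [2.57, 2.57, 3.01, 3.14, 3.14, 3.14].

### API

Orientations are given as a unit quaternion [w, x, y, z].
In Python, from bench import readout, imaging, arm gives the robot as it stands. The module is installed in compiled form; this text tells all that it offers.
- The arm moves only by the tool move_arm, never from a script. Its argument "moves" is a list of rows, each a list of 3 entries, a list of its own where there are three numbers: the turn, a rotation vector about the tool's x, y, z in rad, then the shift along the tool's x, y, z in cm, then the closure in counts, from 0 (fully open) to 255 (shut). In form: [[[ax, ay, az], [tx, ty, tz], grip], ...]. A call has 1 to 12 rows; each row shifts and turns the commanded pose from where the row before left it, along the tool's axes as they then stand; what a row does not reach is not made up. A row lasts 1/8 s, in which the tool goes at most 62.5 mm and 10.7 degrees, less where a joint would pass 70% of its speed; a pose out of reach is approached as far as the arm can. A call is refused whole if a number of a shift passes 6.25 or a number of a turn 0.188, either way. A call with a gripper value outside its range is refused whole. The fingers move at their own pace and stop on an object; "squeeze" is the grip in N (left out, the last holds). Time passes only in rows, so rows that do not move let the fingers close. It gives the time, the measured TCP pose, the force, the opening and the grip force at its end, in the units of the state.
- readout.observe(): the state, without advancing time (a new reading comes with each control period).
- imaging.capture(name): name is "side" or "top"; returns a dict with "img" (384x512x3 uint8, red, green, blue), "fx", "fy", "cx", "cy" (pixels), "view" (4x4, takes a point from world to camera coordinates). Camera axes: x right, y up, looking along -z (the intrinsics and any distortion apply to the point x, -y, -z); pixel columns grow to the right and rows downward; lengths in m; the calibration is good to about 2 mm. A picture is of the moment at which its call begins. There is no depth.
- arm.finish_job(): hands the job in; it is judged then, once.
The state is a dict: "clock": time; "qpos": joint angles; "qvel": joint speeds; "tau": joint torques, N m; "tcp_pos": TCP position; "tool_rot": TCP orientation; "wrist_force": force on the tool from outside, world axes, zero at the start; "ft_torque": the same for the moment, N m; "finger_gap": finger opening in m; "grasp_force": force on a finger pad.
Only numpy, scipy, OpenCV 4.12 (cv2) and the standard library are available. Lean on these libraries where they do the work, as an engineer would, in place of code of your own. Each camera call takes 0.05 s, during which the arm holds its last target. There are 200 camera calls.

### The job

The four cleaned sanding sleeves stand in a row on the thin steel pegs of the plywood board: move the row over to the storage rack, each sleeve onto the post turned to its own size, so that it stands upright and fully home on a foot as wide as itself. Lower each sleeve right down before letting go, do not drop it, and leave the open wax tin and the oil bottle standing where they are.

Things in the scene. Friction and masses are not known exactly. Their poses are not given: they have to be found in the camera images.
- sleeve30_center (a point): Centre (on the axis, half-way up) of a brown spindle-sander sanding sleeve: a rigid upright tube, outside diameter 30 mm, bore 24 mm, wall 3 mm, height 110 mm, open at both ends, z axis along the tube and up. At the start it stands on the plywood peg board (18 mm thick) over one of its four thin steel pegs (10 mm diameter, 55 mm tall, in a row 86 mm apart). The four sleeves differ only in diameter (each weighs 15 to 90 g and bears a firm grip).
- sleeve42_center (a point): Centre (on the axis, half-way up) of a brown spindle-sander sanding sleeve: a rigid upright tube, outside diameter 42 mm, bore 36 mm, wall 3 mm, height 110 mm, open at both ends, z axis along the tube and up. At the start it stands on the plywood peg board (18 mm thick) over one of its four thin steel pegs (10 mm diameter, 55 mm tall, in a row 86 mm apart). The four sleeves differ only in diameter (each weighs 15 to 90 g and bears a firm grip).
- sleeve54_center (a point): Centre (on the axis, half-way up) of a brown spindle-sander sanding sleeve: a rigid upright tube, outside diameter 54 mm, bore 48 mm, wall 3 mm, height 110 mm, open at both ends, z axis along the tube and up. At the start it stands on the plywood peg board (18 mm thick) over one of its four thin steel pegs (10 mm diameter, 55 mm tall, in a row 86 mm apart). The four sleeves differ only in diameter (each weighs 15 to 90 g and bears a firm grip).
- sleeve66_center (a point): Centre (on the axis, half-way up) of a brown spindle-sander sanding sleeve: a rigid upright tube, outside diameter 66 mm, bore 60 mm, wall 3 mm, height 110 mm, open at both ends, z axis along the tube and up. At the start it stands on the plywood peg board (18 mm thick) over one of its four thin steel pegs (10 mm diameter, 55 mm tall, in a row 86 mm apart). The four sleeves differ only in diameter (each weighs 15 to 90 g and bears a firm grip).
- post30_seat (a point): Seat of the fixed storage post for the 30 mm sleeve: centre of the top face of its round dark wooden foot (30 mm diameter, 8 mm thick), with z up. A pale round dowel of 14 mm diameter with a bevelled top stands 60 mm up from this point. A sleeve fully home stands on the foot around the dowel, its centre 55 mm above this point. The four posts stand in a row 86 mm apart, in any order, on the oak storage rack with an aluminium track; foot top is about 27 mm above the bench.
- post42_seat (a point): Seat of the fixed storage post for the 42 mm sleeve: centre of the top face of its round dark wooden foot (42 mm diameter, 8 mm thick), with z up. A pale round dowel of 26 mm diameter with a bevelled top stands 60 mm up from this point. A sleeve fully home stands on the foot around the dowel, its centre 55 mm above this point. The four posts stand in a row 86 mm apart, in any order, on the oak storage rack with an aluminium track; foot top is about 27 mm above the bench.
- post54_seat (a point): Seat of the fixed storage post for the 54 mm sleeve: centre of the top face of its round dark wooden foot (54 mm diameter, 8 mm thick), with z up. A pale round dowel of 38 mm diameter with a bevelled top stands 60 mm up from this point. A sleeve fully home stands on the foot around the dowel, its centre 55 mm above this point. The four posts stand in a row 86 mm apart, in any order, on the oak storage rack with an aluminium track; foot top is about 27 mm above the bench.
- post66_seat (a point): Seat of the fixed storage post for the 66 mm sleeve: centre of the top face of its round dark wooden foot (66 mm diameter, 8 mm thick), with z up. A pale round dowel of 50 mm diameter with a bevelled top stands 60 mm up from this point. A sleeve fully home stands on the foot around the dowel, its centre 55 mm above this point. The four posts stand in a row 86 mm apart, in any order, on the oak storage rack with an aluminium track; foot top is about 27 mm above the bench.
- wax_tin: Bystander: round low steel tin of yellow wax, open, 80 mm diameter, 35 mm high, loose on the bench. Origin at the centre of its underside, z up.
- oil_bottle: Bystander: amber bottle of oil with a black cap, 60 mm diameter, 150 mm high, loose on the bench. Origin at the centre of its underside, z up.
Mind the look-alikes: they are no part of the job. What is shaped like the part that bears sleeve42_center but purple is not meant.

How it is judged:
At the end, for the whole second after the job is handed in: Each of the four sleeves stands upright (within 0.1 rad) over the post of its own size, axis within 10 mm of the post's, its lower end on the foot (centre 48 to 62 mm above the seat), released and at rest; the wax tin and the oil bottle stand upright within 30 mm of where they were (horizontal distance between sleeve30_center and post30_seat below 0.01 m and z of sleeve30_center in the frame of post30_seat between 0.048 and 0.062 m and angle between each of sleeve30_center, sleeve42_center, sleeve54_center, sleeve66_center's own z axis and vertical below 0.1 rad and linear speed of each of sleeve30, sleeve42, sleeve54, sleeve66 below 0.02 m/s and contact force between each of sleeve30, sleeve42, sleeve54, sleeve66 and the fingers below 0.1 N and horizontal distance between sleeve42_center and post42_seat below 0.01 m and z of sleeve42_center in the frame of post42_seat between 0.048 and 0.062 m and horizontal distance between sleeve54_center and post54_seat below 0.01 m and z of sleeve54_center in the frame of post54_seat between 0.048 and 0.062 m and horizontal distance between sleeve66_center and post66_seat below 0.01 m and z of sleeve66_center in the frame of post66_seat between 0.048 and 0.062 m and distance of each of wax_tin, oil_bottle from where it was at the start of the episode below 0.03 m and angle between each of wax_tin, oil_bottle's own z axis and vertical below 0.15 rad); the robot touches nothing.
It fails at once if A sleeve is dropped (moves faster than 0.7 m/s with no finger on it: a free fall of about 25 mm) ((linear speed of sleeve30 above 0.7 m/s and contact force between sleeve30 and the fingers below 0.05 N) or (linear speed of sleeve42 above 0.7 m/s and contact force between sleeve42 and the fingers below 0.05 N) or (linear speed of sleeve54 above 0.7 m/s and contact force between sleeve54 and the fingers below 0.05 N) or (linear speed of sleeve66 above 0.7 m/s and contact force between sleeve66 and the fingers below 0.05 N)).
It fails at once if The wax tin or the oil bottle is knocked over (angle between any of wax_tin, oil_bottle's own z axis and vertical above 0.6 rad).
It also fails if it takes over 115 s, if anything falls off the work surface, if the arm or the gripper's body presses on something with over 40 N, if the wrist force passes 120 N, or if a joint passes its speed limit or range.

## Working session

There is one attempt and no reset: what is moved stays moved. The work goes in short steps, Python scripts to look and compute and a tool call to move; the robot and the scene stay as the last step left them, time stands still between calls to the robot, and variables do not carry over. Pictures are saved under pics/ and viewed, at most 14 in all, crops included, and the job is handed in when it is done.

Besides the shell and the picture viewer there is one more tool, called after "Request:" as name([rows], argument=value, ...), one row to a line, values as JSON. move_arm: Moves the arm, as the interface text tells. Its arguments: {"type":"object","properties":{"moves":{"type":"array","items":{"type":"array"}},"squeeze":{"type":"number"}},"required":["moves"]}

```bash
mkdir -p pics
python3 - <<'E'
from bench import readout, imaging
import cv2,numpy as np
np.set_printoptions(precision=4,suppress=True)
for n in("side","top"):
    c=imaging.capture(n); cv2.imwrite(f"pics/{n}0.png",cv2.resize(c["img"][:,:,::-1],(768,576)))
    print(n,c["fx"],c["fy"],c["cx"],c["cy"],c.keys()); print(c["view"])
print(readout.observe())
E
```

```text
side 408.41202756760174 408.41202756760174 252.35118305262617 189.05209560805366 dict_keys(['img', 'fx', 'fy', 'cx', 'cy', 'view'])
[[-0.967  -0.2539  0.0187  0.4854]
 [ 0.1527 -0.5199  0.8405 -0.1642]
 [-0.2037  0.8156  0.5415 -1.0819]
 [ 0.      0.      0.      1.    ]]
top 402.13755807257394 402.13755807257394 259.71523984090345 193.02293859391867 dict_keys(['img', 'fx', 'fy', 'cx', 'cy', 'view'])
[[-0.0218 -0.9994 -0.0255 -0.0014]
 [ 0.9936 -0.0245  0.1106 -0.5199]
 [-0.1112 -0.0229  0.9935 -1.0785]
 [ 0.      0.      0.      1.    ]]
{'clock': 0.1, 'qpos': array([-1.4783,  0.1814,  1.6078, -0.    ,  1.3538, -0.2063]), 'qvel': array([-0.0009, -0.001 , -0.0027, -0.0007, -0.0005, -0.0011]), 'tau': array([  0.0011, -43.4816, -34.2692,   0.0705,   0.0341,  -0.    ]), 'tcp_pos': array([ 0.1692, -0.549 ,  0.217 ]), 'tool_rot': array([-0.0007,  0.9889,  0.1488,  0.    ]), 'wrist_force': array([ 0.9489, -1.1384,  0.0987]), 'ft_torque': array([-0.02  , -0.0029, -0.0129]), 'grasp_force': 0.0, 'finger_gap': 0.0879606424640415}
```

View pics/top0.png

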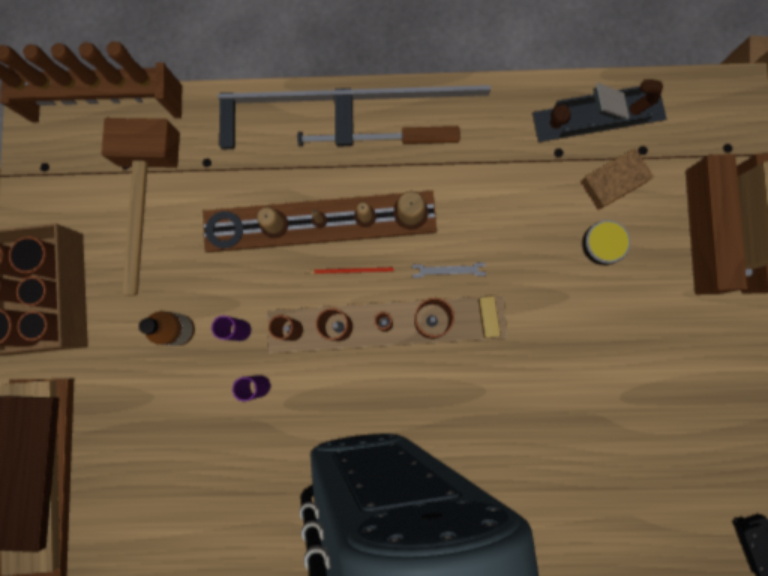

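View pics/side0.png

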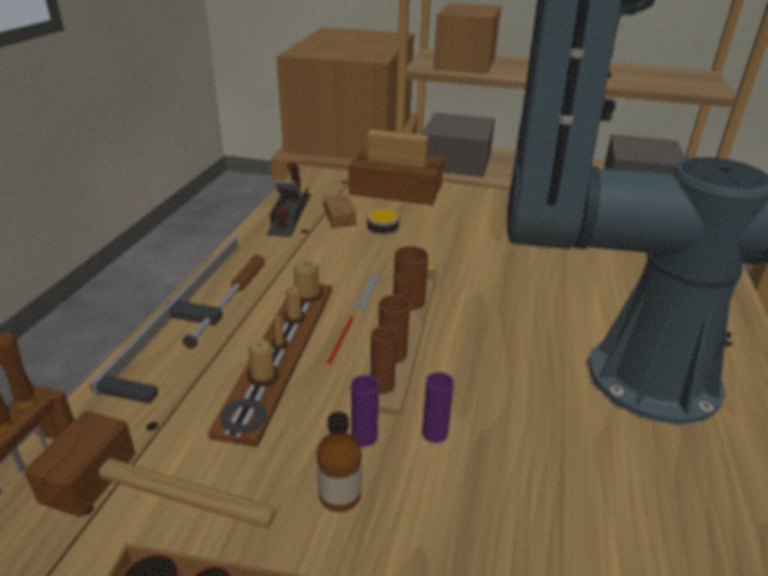

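Run:
```python
from bench import imaging
import cv2
c=imaging.capture("top"); im=c["img"][:,:,::-1]
cv2.imwrite("pics/t1.png",cv2.resize(im[115:243,130:340],None,fx=3.8,fy=3.8,interpolation=cv2.INTER_CUBIC))
```

```text
(no output)
```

View pics/t1.png

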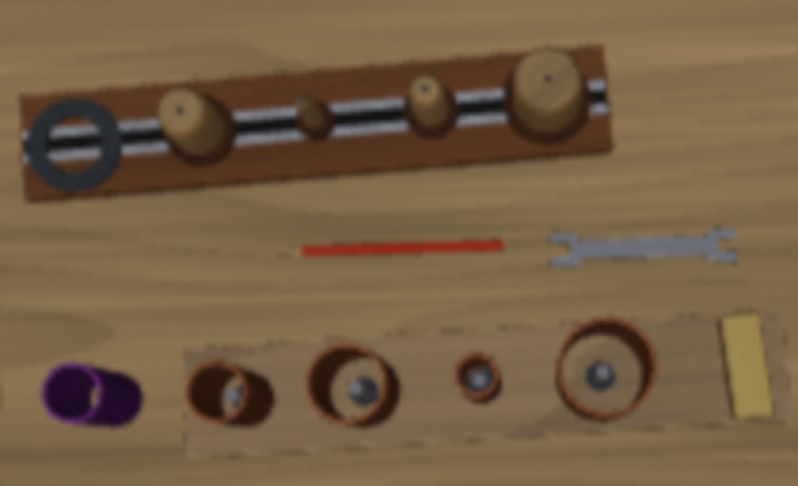

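```bash
cat > h.py <<'E'
import numpy as np
from bench import imaging,readout
from scipy.optimize import least_squares
np.set_printoptions(precision=4,suppress=True)
def proj(c,P):
    q=np.atleast_2d(P)@c["view"][:3,:3].T+c["view"][:3,3]
    return np.c_[c["cx"]+c["fx"]*q[:,0]/-q[:,2], c["cy"]-c["fy"]*q[:,1]/-q[:,2]]
def row(p,z):  # p=x,y of the row's middle, heading
    s=(np.arange(4)-1.5)*.086
    return np.c_[p[0]+s*np.cos(p[2]),p[1]+s*np.sin(p[2]),np.full(4,z)]
def fit(c,uv,z): return least_squares(lambda p:(proj(c,row(p,z))-uv).ravel(),[.6,.1,-1.57])
E
python3 - <<'E'
from h import *
import cv2
c=imaging.capture("top"); s=imaging.capture("side")
o=np.array([130,115]);conv=lambda a:(np.array(a)+.5)/3.8-.5+o
S=conv([(217,392),(347,385),(478,378),(606,369)]);D=conv([(180,109),(304,99),(425,87),(547,77)])
im=cv2.resize(s["img"][:,:,::-1],None,fx=3,fy=3,interpolation=cv2.INTER_CUBIC)
for uv,z,zs in((S,.128,(.018,.128)),(D,.087,(.027,.087))):
    r=fit(c,uv,z);print(r.x,r.fun);print(row(r.x,z))
    for zz in zs:
        for q in proj(s,row(r.x,zz)): cv2.circle(im,tuple(int(v*3+1) for v in q),4,(0,255,0),1)
cv2.imwrite("pics/s1.png",im[450:1000,380:960])
E
```

```text
[ 0.4551  0.0396 -1.5356] [-0.2036  0.1189 -0.1431 -0.0455 -0.2341 -0.2164  0.5766  0.1324]
[[ 0.4505  0.1685  0.128 ]
 [ 0.4536  0.0826  0.128 ]
 [ 0.4566 -0.0034  0.128 ]
 [ 0.4596 -0.0893  0.128 ]]
[ 0.6594  0.0732 -1.509 ] [ 0.0994  0.0595 -0.3734 -0.1513  0.0263  0.1568  0.2462 -0.0687]
[[ 0.6514  0.2019  0.087 ]
 [ 0.6567  0.1161  0.087 ]
 [ 0.662   0.0302  0.087 ]
 [ 0.6673 -0.0556  0.087 ]]
```

View pics/s1.png

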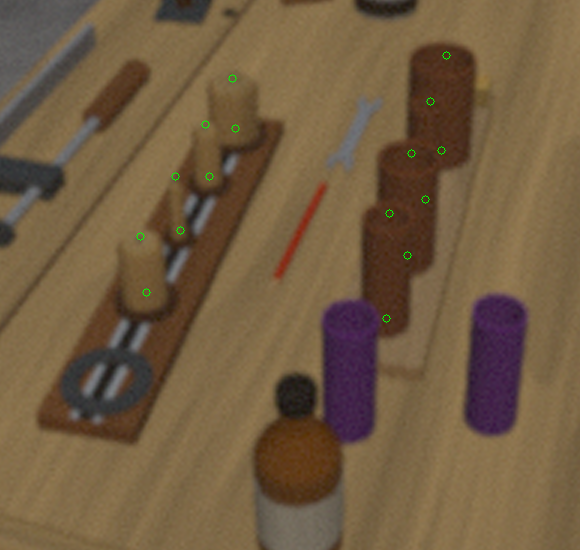

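The look-alikes are the purple tubes at top px (154,219) and (168,258), and the brown sleeve at (187,218) is the real 42 mm. The crop shows the sleeves left to right as 42, 54, 30, 66, and the posts as 54, 30, 42, 66. The fitted positions project correctly into the side view, so I'll start with the 66 mm sleeve.

Request:
move_arm([
  [[0,0,-0.1817],[0,0,0],0],
  [[0,0,-0.1817],[0,0,0],0],
  [[0,0,-0.1817],[0,0,0],0],
  [[0,0,-0.1817],[0,0,0],0],
  [[0,0,-0.1817],[0,0,0],0],
  [[0,0,-0.1817],[0,0,0],0],
  [[0,0,-0.1817],[0,0,0],0],
  [[0,0,0],[0,0,0],0],
], squeeze=25)

```text
clock: 1.25
tcp_pos: [0.1693, -0.5494, 0.2177]
tool_rot: [-0.0, 0.708, 0.706, 0.0]
wrist_force: [-0.8, -0.3, -0.3]
finger_gap: 0.088
grasp_force: 0.0
```

Request:
move_arm([
  [[0,0,0],[3.83,2.42,0],0],
  [[0,0,0],[3.83,2.42,0],0],
  [[0,0,0],[3.83,2.42,0],0],
  [[0,0,0],[3.83,2.42,0],0],
  [[0,0,0],[3.83,2.42,0],0],
  [[0,0,0],[3.83,2.42,0],0],
  [[0,0,0],[3.83,2.42,0],0],
  [[0,0,0],[3.83,2.42,0],0],
  [[0,0,0],[3.83,2.42,0],0],
  [[0,0,0],[3.83,2.42,0],0],
  [[0,0,0],[3.83,2.42,0],0],
  [[0,0,0],[3.83,2.42,0],0],
])

```text
clock: 2.75
tcp_pos: [0.4604, -0.0886, 0.218]
tool_rot: [0.0, 0.709, 0.705, 0.0]
wrist_force: [-0.3, -0.5, 0.2]
finger_gap: 0.0881
grasp_force: 0.0
```

Request:
move_arm([
  [[0,0,0],[0,0,0],0],
  [[0,0,0],[0,0,0],0],
])

```text
clock: 3.0
tcp_pos: [0.4594, -0.0902, 0.2177]
tool_rot: [-0.0, 0.708, 0.707, -0.0]
wrist_force: [0.2, -0.7, -0.7]
finger_gap: 0.0882
grasp_force: 0.0
```

Request:
move_arm([
  [[0,0,0],[0,0,3],0],
  [[0,0,0],[0,0,3],0],
  [[0,0,0],[0,0,2],0],
  [[0,0,0],[0,0,0.2],0],
  [[0,0,0],[0,0,0],0],
])

```text
clock: 3.62
tcp_pos: [0.4598, -0.0909, 0.1365]
tool_rot: [0.0, 0.708, 0.706, 0.0]
wrist_force: [0.3, 1.1, -0.3]
finger_gap: 0.0882
grasp_force: 0.0
```

Run:
```python
from h import *
import cv2
a=imaging.capture("top")["img"][90:250,200:370,::-1]; b=imaging.capture("side")["img"][100:260,200:370,::-1]
cv2.imwrite("pics/c2.png",cv2.resize(np.vstack([a,b]).reshape(2,160,170,3).transpose(1,0,2,3).reshape(160,340,3),None,fx=2.3,fy=2.3,interpolation=cv2.INTER_CUBIC))
```

```text
(no output)
```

View pics/c2.png

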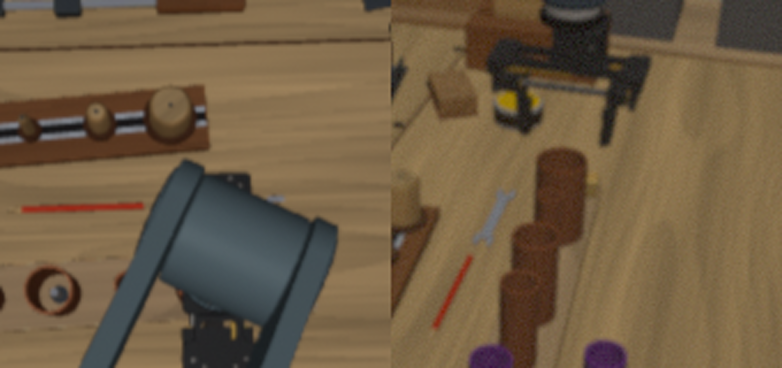

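The side view shows the fingertips at crop px (525,128) and (605,142), straddling the 66 mm sleeve's rim at (560,160). I'll descend and grip.

Request:
move_arm([
  [[0,0,0],[0,0,2],0],
  [[0,0,0],[0,0,2],0],
  [[0,0,0],[0,0,1.7],0],
  [[0,0,0],[0,0,0],0],
  [[0,0,0],[0,0,0],255],
  [[0,0,0],[0,0,0],255],
  [[0,0,0],[0,0,0],255],
  [[0,0,0],[0,0,0],255],
  [[0,0,0],[0,0,0],255],
])

```text
clock: 4.85
tcp_pos: [0.4607, -0.0903, 0.0797]
tool_rot: [0.001, 0.707, 0.707, 0.0]
wrist_force: [1.4, 0.4, 6.1]
finger_gap: 0.0664
grasp_force: 25.0
```

Request:
move_arm([
  [[0,0,0],[0,0,-1],255],
  [[0,0,0],[0,0,-3],255],
  [[0,0,0],[0,0,-3],255],
  [[0,0,0],[0,0,-3],255],
  [[0,0,0],[0,0,0],255],
  [[0,0,0],[0.68,4.15,0],255],
  [[0,0,0],[0.68,4.15,0],255],
  [[0,0,0],[0.68,4.15,0],255],
  [[0,0,0],[0.68,4.15,0],255],
  [[0,0,0],[0.68,4.15,0],255],
  [[0,0,0],[0,0,0],255],
  [[0,0,0],[0,0,0],255],
])

```text
clock: 6.35
tcp_pos: [0.6657, -0.0557, 0.1768]
tool_rot: [-0.002, 0.707, 0.707, -0.001]
wrist_force: [-1.6, -0.7, -0.9]
finger_gap: 0.0665
grasp_force: 25.0
```

Run:
```python
from h import *
import cv2
print(readout.observe()["tcp_pos"],readout.observe()["wrist_force"])
s=imaging.capture("side")
im=cv2.resize(s["img"][:,:,::-1],None,fx=4,fy=4,interpolation=cv2.INTER_CUBIC)
cv2.imwrite("pics/c3.png",im[300:900,550:1250])
```

```text
[ 0.6657 -0.0557  0.1768] [-1.5702 -0.6929 -0.9314]
```

View pics/c3.png

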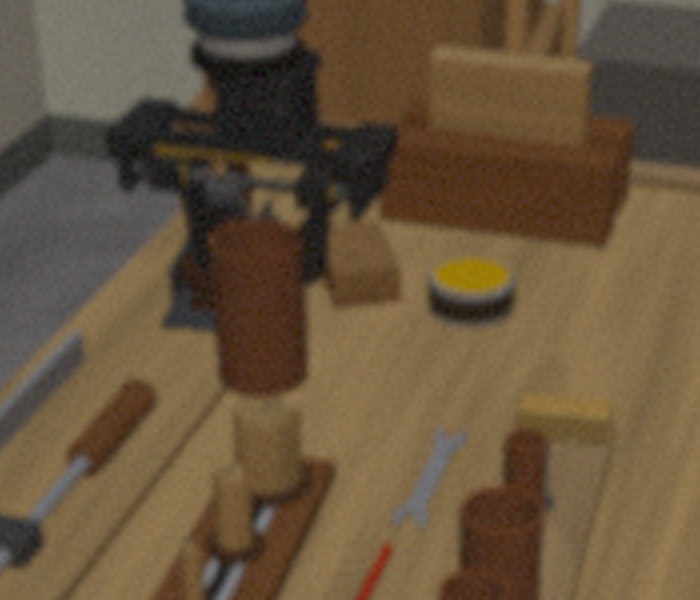

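Run:
```python
from h import *
s=imaging.capture("side")
c=lambda P:proj(s,P)*4+1.5-np.array([550,300])
print(c([[.6657,-.0557,.229],[.6657,-.0557,.119],[.6673,-.0556,.087],[.6673,-.0556,.027]]))
```

```text
[[260.1909 229.8608]
 [267.3687 367.2022]
 [267.2506 404.3813]
 [270.825  471.7492]]
```

Request:
move_arm([
  [[0,0,0],[0,-0.15,0],255],
  [[0,0,0],[0,0,1.5],255],
  [[0,0,0],[0,0,1.5],255],
  [[0,0,0],[0,0,1],255],
  [[0,0,0],[0,0,0],255],
])

```text
clock: 7.08
tcp_pos: [0.6647, -0.0557, 0.137]
tool_rot: [-0.001, 0.707, 0.707, -0.001]
wrist_force: [0.3, -0.2, -0.5]
finger_gap: 0.0666
grasp_force: 25.0
```

Request:
move_arm([
  [[0,0,0],[0,0,1.5],255],
  [[0,0,0],[0,0,1.5],255],
  [[0,0,0],[0,0,1],255],
  [[0,0,0],[0,0,0.4],255],
  [[0,0,0],[0,0,0.3],255],
  [[0,0,0],[0,0,0.2],255],
  [[0,0,0],[0,0,0],255],
])

```text
clock: 7.95
tcp_pos: [0.6659, -0.056, 0.09]
tool_rot: [0.0, 0.707, 0.707, 0.0]
wrist_force: [0.8, -0.9, -0.6]
finger_gap: 0.0667
grasp_force: 25.0
```

Request:
move_arm([
  [[0,0,0],[0,0,0.15],255],
  [[0,0,0],[0,0,0.1],255],
  [[0,0,0],[0,0,0],255],
])

```text
clock: 8.32
tcp_pos: [0.6663, -0.0561, 0.0887]
tool_rot: [0.001, 0.707, 0.707, 0.0]
wrist_force: [-0.8, 0.6, 5.6]
finger_gap: 0.066
grasp_force: 25.0
```

Request:
move_arm([
  [[0,0,0],[0,0,0],0],
  [[0,0,0],[0,0,0],0],
  [[0,0,0],[0,0,0],0],
  [[0,0,0],[0,0,0],0],
  [[0,0,0],[0,0,-1],0],
  [[0,0,0],[0,0,-2],0],
  [[0,0,0],[0,0,-3],0],
  [[0,0,0],[0,0,-3],0],
  [[0,0,0],[0,0,0],0],
])

```text
clock: 9.45
tcp_pos: [0.6682, -0.0566, 0.1824]
tool_rot: [0.003, 0.707, 0.707, 0.002]
wrist_force: [-0.0, -0.7, 0.4]
finger_gap: 0.0884
grasp_force: 0.0
```

Request:
move_arm([
  [[0,0,0],[2.77,-4.24,0],0],
  [[0,0,0],[2.77,-4.24,0],0],
  [[0,0,0],[2.77,-4.24,0],0],
  [[0,0,0],[2.77,-4.24,0],0],
  [[0,0,0],[2.77,-4.24,0],0],
  [[0,0,0],[0,0,0],0],
  [[0,0,0],[0,0,0],0],
])

```text
clock: 10.32
tcp_pos: [0.4544, 0.0823, 0.1776]
tool_rot: [0.001, 0.707, 0.707, 0.0]
wrist_force: [-0.1, -0.6, 0.6]
finger_gap: 0.0882
grasp_force: 0.0
```

Run:
```python
from h import *
import cv2
for i in range(3): print(readout.observe()["tcp_pos"]); 
s=imaging.capture("side")
im=cv2.resize(s["img"][:,:,::-1],None,fx=4,fy=4,interpolation=cv2.INTER_CUBIC)
cv2.imwrite("pics/c4.png",im[400:1000,550:1250])
```

```text
[0.4544 0.0823 0.1776]
[0.4544 0.0823 0.1776]
[0.4544 0.0823 0.1776]
```

View pics/c4.png

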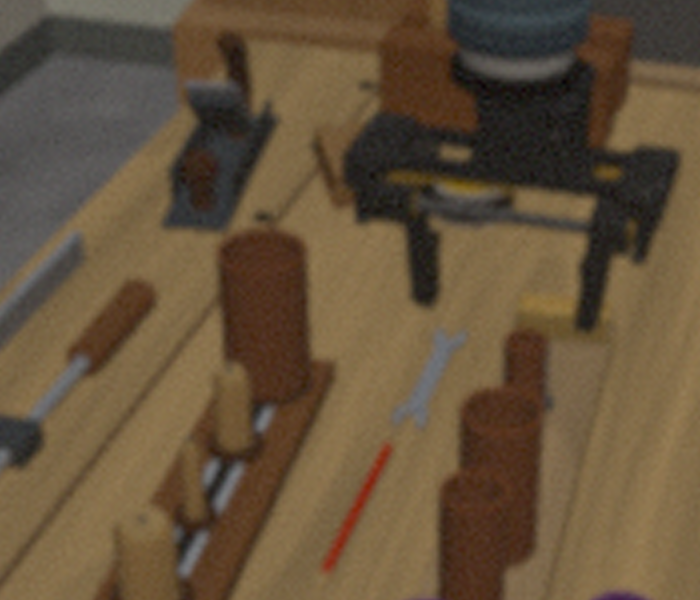

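The 66 mm sleeve stands home and upright in crop px (265,235–400). The gripper is now above the 54 mm sleeve at (502,400).

Request:
move_arm([
  [[0,0,0],[0,0,2.5],0],
  [[0,0,0],[0,0,2.5],0],
  [[0,0,0],[0,0,2.5],0],
  [[0,0,0],[0,0,2.3],0],
  [[0,0,0],[0,0,0],0],
  [[0,0,0],[0,0,0],255],
  [[0,0,0],[0,0,0],255],
  [[0,0,0],[0,0,0],255],
  [[0,0,0],[0,0,0],255],
  [[0,0,0],[0,0,0],255],
  [[0,0,0],[0,0,0],255],
])

```text
clock: 11.75
tcp_pos: [0.4544, 0.0825, 0.0799]
tool_rot: [0.001, 0.707, 0.707, 0.0]
wrist_force: [0.1, -0.1, 6.6]
finger_gap: 0.054
grasp_force: 25.0
```

Request:
move_arm([
  [[0,0,0],[0,0,-1],255],
  [[0,0,0],[0,0,-3],255],
  [[0,0,0],[0,0,-3.5],255],
  [[0,0,0],[0,0,-3.5],255],
  [[0,0,0],[0,0,-3],255],
  [[0,0,0],[0,0,0],255],
  [[0,0,0],[2.38,3.92,0],255],
  [[0,0,0],[2.38,3.92,0],255],
  [[0,0,0],[2.38,3.92,0],255],
  [[0,0,0],[2.38,3.92,0],255],
  [[0,0,0],[2.38,3.92,0],255],
  [[0,0,0],[0,0,0],255],
])

```text
clock: 13.25
tcp_pos: [0.6499, 0.2025, 0.2152]
tool_rot: [-0.002, 0.707, 0.707, -0.002]
wrist_force: [-0.3, -0.1, -1.5]
finger_gap: 0.0535
grasp_force: 25.0
```

Request:
move_arm([
  [[0,0,0],[0,0,2],255],
  [[0,0,0],[0,0,2],255],
  [[0,0,0],[0,0,0],255],
  [[0,0,0],[0,0,0],255],
])

```text
clock: 13.75
tcp_pos: [0.6496, 0.2012, 0.1796]
tool_rot: [0.0, 0.707, 0.707, 0.0]
wrist_force: [0.0, -0.4, -0.4]
finger_gap: 0.054
grasp_force: 25.0
```

Run:
```python
from h import *
import cv2
t=readout.observe()["tcp_pos"]
s=imaging.capture("side")
im=cv2.resize(s["img"][:,:,::-1],None,fx=4,fy=4,interpolation=cv2.INTER_CUBIC)
cv2.imwrite("pics/c5.png",im[400:1000,450:1150])
c=lambda P:proj(s,P)*4+1.5-np.array([450,400])
print(t,c([[t[0],t[1],t[2]-.061],[.6514,.2019,.087],[.6514,.2019,.027]]))
```

```text
[0.6496 0.2012 0.1796] [[243.3496 473.5747]
 [244.6056 515.0808]
 [252.7655 589.713 ]]
```

View pics/c5.png

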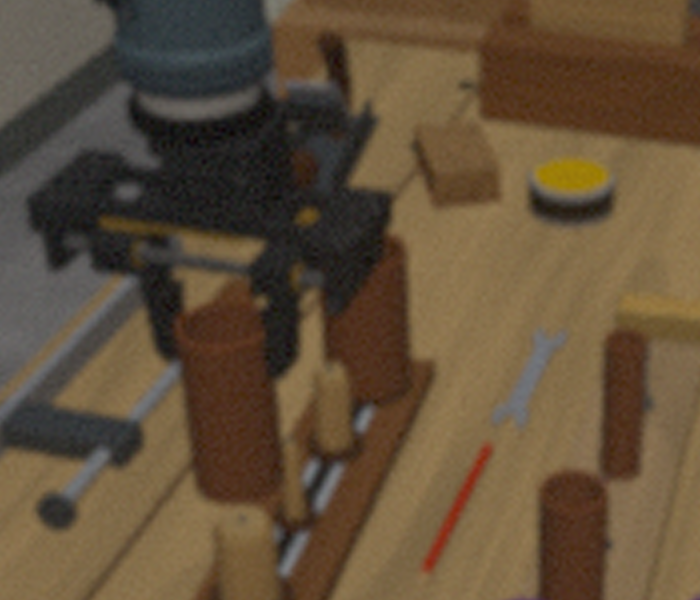

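The held 54 mm sleeve's lower end is at about px (240,480), and the mark on its dowel is at (243,518). That is aligned to within about 2 mm, so I'll nudge slightly and insert.

Request:
move_arm([
  [[0,0,0],[0,-0.15,0],255],
  [[0,0,0],[0,0,1.5],255],
  [[0,0,0],[0,0,1.5],255],
  [[0,0,0],[0,0,1],255],
  [[0,0,0],[0,0,0],255],
])

```text
clock: 14.42
tcp_pos: [0.6472, 0.2014, 0.1374]
tool_rot: [-0.001, 0.707, 0.707, -0.001]
wrist_force: [-1.0, -0.6, -0.7]
finger_gap: 0.0538
grasp_force: 25.0
```

Request:
move_arm([
  [[0,0,0],[0,0,1.5],255],
  [[0,0,0],[0,0,1.5],255],
  [[0,0,0],[0,0,1],255],
  [[0,0,0],[0,0,0.4],255],
  [[0,0,0],[0,0,0.3],255],
  [[0,0,0],[0,0,0.2],255],
  [[0,0,0],[0,0,0],255],
  [[0,0,0],[0,0,0],255],
])

```text
clock: 15.42
tcp_pos: [0.6485, 0.2016, 0.0907]
tool_rot: [0.0, 0.707, 0.707, 0.0]
wrist_force: [0.2, -0.1, -0.8]
finger_gap: 0.054
grasp_force: 25.0
```

Request:
move_arm([
  [[0,0,0],[0,0,0.15],255],
  [[0,0,0],[0,0,0.1],255],
  [[0,0,0],[0,0,0],255],
])

```text
clock: 15.8
tcp_pos: [0.6486, 0.2016, 0.089]
tool_rot: [0.0, 0.707, 0.707, 0.0]
wrist_force: [-1.7, -0.4, 5.1]
finger_gap: 0.0539
grasp_force: 25.0
```

Request:
move_arm([
  [[0,0,0],[0,0,0],0],
  [[0,0,0],[0,0,0],0],
  [[0,0,0],[0,0,0],0],
  [[0,0,0],[0,0,0],0],
  [[0,0,0],[0,0,-1],0],
  [[0,0,0],[0,0,-2],0],
  [[0,0,0],[0,0,-3],0],
  [[0,0,0],[0,0,-3],0],
  [[0,0,0],[0,0,0],0],
])

```text
clock: 16.92
tcp_pos: [0.6508, 0.2019, 0.183]
tool_rot: [0.002, 0.707, 0.707, 0.003]
wrist_force: [0.1, -0.9, -0.4]
finger_gap: 0.0877
grasp_force: 0.0
```

Request:
move_arm([
  [[0,0,0],[-3.42,-3.2,0],0],
  [[0,0,0],[-3.42,-3.2,0],0],
  [[0,0,0],[-3.42,-3.2,0],0],
  [[0,0,0],[-3.42,-3.2,0],0],
  [[0,0,0],[-3.42,-3.2,0],0],
  [[0,0,0],[-3.42,-3.2,0],0],
  [[0,0,0],[0,0,0],0],
  [[0,0,0],[0,0,0],0],
])

```text
clock: 17.92
tcp_pos: [0.4566, -0.0036, 0.178]
tool_rot: [0.0, 0.707, 0.707, 0.0]
wrist_force: [0.3, 0.1, 1.2]
finger_gap: 0.0883
grasp_force: 0.0
```

Request:
move_arm([
  [[0,0,0],[0,0,2.5],0],
  [[0,0,0],[0,0,2.5],0],
  [[0,0,0],[0,0,2.5],0],
  [[0,0,0],[0,0,2.3],0],
  [[0,0,0],[0,0,0],0],
  [[0,0,0],[0,0,0],255],
  [[0,0,0],[0,0,0],255],
  [[0,0,0],[0,0,0],255],
  [[0,0,0],[0,0,0],255],
  [[0,0,0],[0,0,0],255],
  [[0,0,0],[0,0,0],255],
  [[0,0,0],[0,0,0],255],
])

```text
clock: 19.42
tcp_pos: [0.4562, -0.0037, 0.0798]
tool_rot: [-0.0, 0.707, 0.707, 0.0]
wrist_force: [0.6, -0.2, 0.9]
finger_gap: 0.0299
grasp_force: 25.0
```

Request:
move_arm([
  [[0,0,0],[0,0,0],255],
  [[0,0,0],[0,0,0],255],
])

```text
clock: 19.68
tcp_pos: [0.4562, -0.0037, 0.0798]
tool_rot: [-0.0, 0.707, 0.707, 0.0]
wrist_force: [0.1, -0.3, 0.7]
finger_gap: 0.0296
grasp_force: 25.0
```

Request:
move_arm([
  [[0,0,0],[0,0,-1],255],
  [[0,0,0],[0,0,-3],255],
  [[0,0,0],[0,0,-3.5],255],
  [[0,0,0],[0,0,-3.5],255],
  [[0,0,0],[0,0,-3],255],
  [[0,0,0],[0,0,0],255],
  [[0,0,0],[2.4,3.95,0],255],
  [[0,0,0],[2.4,3.95,0],255],
  [[0,0,0],[2.4,3.95,0],255],
  [[0,0,0],[2.4,3.95,0],255],
  [[0,0,0],[2.4,3.95,0],255],
  [[0,0,0],[0,0,0],255],
])

```text
clock: 21.18
tcp_pos: [0.6542, 0.1178, 0.2166]
tool_rot: [-0.001, 0.706, 0.708, -0.001]
wrist_force: [-0.6, -1.1, -0.4]
finger_gap: 0.0298
grasp_force: 25.0
```

Request:
move_arm([
  [[0,0,0],[0,0,2],255],
  [[0,0,0],[0,0,2],255],
  [[0,0,0],[0,0,0.5],255],
  [[0,0,0],[0,0,0],255],
  [[0,0,0],[0,0,0],255],
])

```text
clock: 21.8
tcp_pos: [0.6542, 0.1161, 0.1758]
tool_rot: [0.001, 0.707, 0.707, 0.001]
wrist_force: [-0.1, -0.2, -0.8]
finger_gap: 0.03
grasp_force: 25.0
```

Run:
```python
from h import *
import cv2
t=readout.observe()["tcp_pos"]
s=imaging.capture("side")
im=cv2.resize(s["img"][:,:,::-1],None,fx=4,fy=4,interpolation=cv2.INTER_CUBIC)
cv2.imwrite("pics/c6.png",im[400:1000,450:1150])
c=lambda P:proj(s,P)*4+1.5-np.array([450,400])
print(t,c([[t[0],t[1],t[2]-.061],[.6567,.1161,.087],[.6567,.1161,.027]]))
```

```text
[0.6542 0.1161 0.1758] [[291.4353 401.2516]
 [290.8798 435.5779]
 [297.1566 507.7515]]
```

View pics/c6.png

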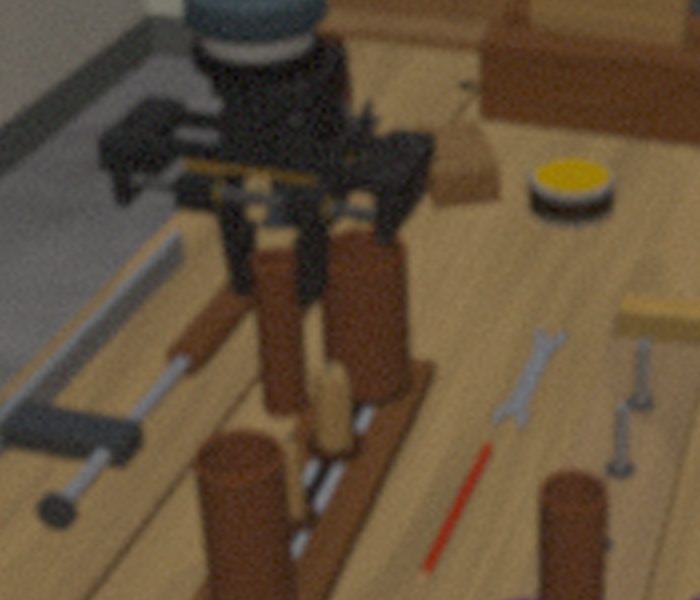

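Run:
```python
import cv2,numpy as np
a=cv2.imread("pics/c5.png").astype(int);b=cv2.imread("pics/c6.png").astype(int)
for n,im,r in(("dowel",a,450),("dowel",a,480),("sleeve",b,370),("sleeve",b,390)):
    p=im[r-6:r+7,250:330].mean(0)
    print(n,r,[(250+i,*p[i].round().astype(int)) for i in range(0,80,4)])
```

```text
dowel 450 [(250, np.int64(32), np.int64(48), np.int64(78)), (254, np.int64(25), np.int64(45), np.int64(74)), (258, np.int64(25), np.int64(42), np.int64(73)), (262, np.int64(29), np.int64(46), np.int64(74)), (266, np.int64(31), np.int64(44), np.int64(74)), (270, np.int64(26), np.int64(40), np.int64(68)), (274, np.int64(25), np.int64(39), np.int64(64)), (278, np.int64(27), np.int64(43), np.int64(66)), (282, np.int64(40), np.int64(64), np.int64(84)), (286, np.int64(52), np.int64(86), np.int64(109)), (290, np.int64(60), np.int64(94), np.int64(120)), (294, np.int64(56), np.int64(88), np.int64(114)), (298, np.int64(45), np.int64(75), np.int64(102)), (302, np.int64(41), np.int64(66), np.int64(95)), (306, np.int64(32), np.int64(55), np.int64(83)), (310, np.int64(27), np.int64(46), np.int64(67)), (314, np.int64(29), np.int64(43), np.int64(61)), (318, np.int64(34), np.int64(45), np.int64(65)), (322, np.int64(36), np.int64(54), np.int64(75)), (326, np.int64(34), np.int64(58), np.int64(82))]
dowel 480 [(250, np.int64(32), np.int64(49), np.int64(78)), (254, np.int64(32), np.int64(47), np.int64(77
[... 2197 characters left out ...]
t64(71)), (274, np.int64(32), np.int64(47), np.int64(77)), (278, np.int64(29), np.int64(48), np.int64(79)), (282, np.int64(28), np.int64(46), np.int64(79)), (286, np.int64(28), np.int64(47), np.int64(77)), (290, np.int64(28), np.int64(47), np.int64(76)), (294, np.int64(27), np.int64(42), np.int64(73)), (298, np.int64(23), np.int64(40), np.int64(69)), (302, np.int64(27), np.int64(45), np.int64(71)), (306, np.int64(41), np.int64(62), np.int64(85)), (310, np.int64(52), np.int64(81), np.int64(104)), (314, np.int64(52), np.int64(83), np.int64(105)), (318, np.int64(49), np.int64(81), np.int64(103)), (322, np.int64(49), np.int64(84), np.int64(108)), (326, np.int64(57), np.int64(92), np.int64(117))]
```

Request:
move_arm([
  [[0,0,0],[0,-0.15,0],255],
  [[0,0,0],[0,0,1.5],255],
  [[0,0,0],[0,0,1],255],
  [[0,0,0],[0,0,1],255],
  [[0,0,0],[0,0,0],255],
])

```text
clock: 22.48
tcp_pos: [0.6513, 0.1163, 0.1381]
tool_rot: [-0.001, 0.707, 0.707, -0.001]
wrist_force: [-0.2, -0.2, -0.1]
finger_gap: 0.0297
grasp_force: 25.0
```

Request:
move_arm([
  [[0,0,0],[0,0,1],255],
  [[0,0,0],[0,0,1.5],255],
  [[0,0,0],[0,0,1.3],255],
  [[0,0,0],[0,0,0.4],255],
  [[0,0,0],[0,0,0.3],255],
  [[0,0,0],[0,0,0.2],255],
  [[0,0,0],[0,0,0.2],255],
  [[0,0,0],[0,0,0],255],
  [[0,0,0],[0,0,0],255],
])

```text
clock: 23.6
tcp_pos: [0.6524, 0.1163, 0.091]
tool_rot: [0.0, 0.707, 0.707, 0.0]
wrist_force: [0.7, 1.0, 0.6]
finger_gap: 0.0299
grasp_force: 25.0
```

Request:
move_arm([
  [[0,0,0],[0,0,0.15],255],
  [[0,0,0],[0,0,0.1],255],
  [[0,0,0],[0,0,0],255],
])

```text
clock: 23.98
tcp_pos: [0.6525, 0.1163, 0.0888]
tool_rot: [0.0, 0.707, 0.707, 0.0]
wrist_force: [-0.5, -0.3, 2.4]
finger_gap: 0.0297
grasp_force: 25.0
```

Request:
move_arm([
  [[0,0,0],[0,0,0.1],255],
  [[0,0,0],[0,0,0],255],
])

```text
clock: 24.22
tcp_pos: [0.6529, 0.1163, 0.0886]
tool_rot: [0.0, 0.707, 0.707, 0.0]
wrist_force: [-1.5, 1.2, 6.9]
finger_gap: 0.0298
grasp_force: 25.0
```

Request:
move_arm([
  [[0,0,0],[0,0,0],0],
  [[0,0,0],[0,0,0],0],
  [[0,0,0],[0,0,0],0],
  [[0,0,0],[0,0,0],0],
  [[0,0,0],[0,0,0],0],
  [[0,0,0],[0,0,-1],0],
  [[0,0,0],[0,0,-2],0],
  [[0,0,0],[0,0,-3],0],
  [[0,0,0],[0,0,-3],0],
  [[0,0,0],[0,0,0],0],
])

```text
clock: 25.48
tcp_pos: [0.6548, 0.1164, 0.1824]
tool_rot: [0.003, 0.707, 0.707, 0.003]
wrist_force: [0.2, 0.4, -1.3]
finger_gap: 0.0881
grasp_force: 0.0
```

Request:
move_arm([
  [[0,0,0],[1.3,-5.05,0],0],
  [[0,0,0],[1.3,-5.05,0],0],
  [[0,0,0],[1.3,-5.05,0],0],
  [[0,0,0],[1.3,-5.05,0],0],
  [[0,0,0],[0,0,0],0],
  [[0,0,0],[0,0,0],0],
])

```text
clock: 26.22
tcp_pos: [0.451, 0.1683, 0.1777]
tool_rot: [0.001, 0.707, 0.707, 0.001]
wrist_force: [-0.3, -0.2, 0.1]
finger_gap: 0.0882
grasp_force: 0.0
```

Request:
move_arm([
  [[0,0,0],[0,0,2.5],0],
  [[0,0,0],[0,0,2.5],0],
  [[0,0,0],[0,0,2.5],0],
  [[0,0,0],[0,0,2.3],0],
  [[0,0,0],[0,0,0],0],
  [[0,0,0],[0,0,0],255],
  [[0,0,0],[0,0,0],255],
  [[0,0,0],[0,0,0],255],
  [[0,0,0],[0,0,0],255],
  [[0,0,0],[0,0,0],255],
  [[0,0,0],[0,0,0],255],
  [[0,0,0],[0,0,0],255],
])

```text
clock: 27.72
tcp_pos: [0.4504, 0.1684, 0.0795]
tool_rot: [0.0, 0.707, 0.707, 0.0]
wrist_force: [-0.2, 1.0, 1.8]
finger_gap: 0.0414
grasp_force: 25.0
```

Request:
move_arm([
  [[0,0,0],[0,0,-1],255],
  [[0,0,0],[0,0,-3],255],
  [[0,0,0],[0,0,-3.5],255],
  [[0,0,0],[0,0,-3.5],255],
  [[0,0,0],[0,0,-3],255],
  [[0,0,0],[0,0,0],255],
  [[0,0,0],[-2.77,4.15,0],255],
  [[0,0,0],[-2.77,4.15,0],255],
  [[0,0,0],[-2.77,4.15,0],255],
  [[0,0,0],[-2.77,4.15,0],255],
  [[0,0,0],[-2.77,4.15,0],255],
  [[0,0,0],[0,0,0],255],
])

```text
clock: 29.22
tcp_pos: [0.6585, 0.0274, 0.2161]
tool_rot: [-0.001, 0.708, 0.706, -0.001]
wrist_force: [-1.4, -0.6, -0.6]
finger_gap: 0.0412
grasp_force: 25.0
```

Request:
move_arm([
  [[0,0,0],[0,0,2],255],
  [[0,0,0],[0,0,2],255],
  [[0,0,0],[0,0,0.5],255],
  [[0,0,0],[0,0,0],255],
  [[0,0,0],[0,0,0],255],
])

```text
clock: 29.85
tcp_pos: [0.6581, 0.03, 0.1752]
tool_rot: [0.001, 0.707, 0.707, 0.0]
wrist_force: [-0.0, 0.2, -0.6]
finger_gap: 0.0411
grasp_force: 25.0
```

Run:
```python
from h import *
import cv2
t=readout.observe()["tcp_pos"]
s=imaging.capture("side")
im=cv2.resize(s["img"][:,:,::-1],None,fx=4,fy=4,interpolation=cv2.INTER_CUBIC)
cv2.imwrite("pics/c7.png",im[400:1000,450:1150])
c=lambda P:proj(s,P)*4+1.5-np.array([450,400])
print(t,c([[t[0],t[1],t[2]-.061],[.662,.0302,.087],[.662,.0302,.027]]))
```

```text
[0.6581 0.03   0.1752] [[334.5356 333.584 ]
 [331.4627 365.8687]
 [336.2404 435.6054]]
```

View pics/c7.png

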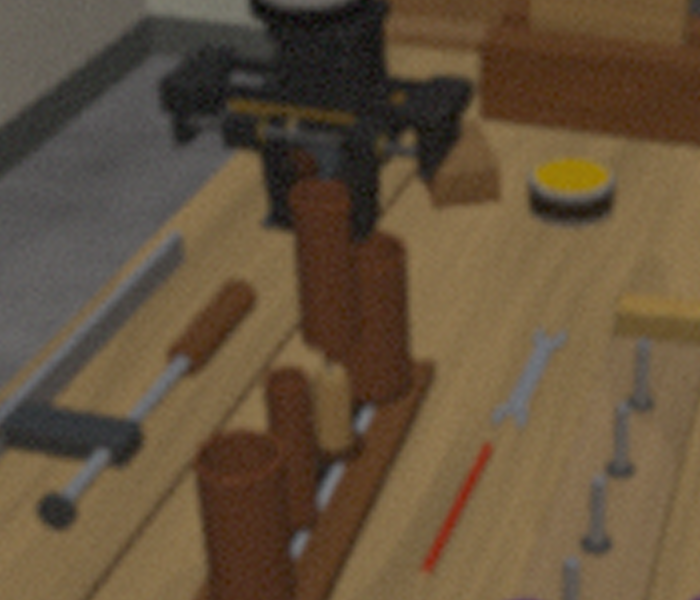

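The 42 mm sleeve's lower end, at px (331,345), sits directly above its dowel at (331,366). The other three sleeves are standing home. I'll insert it.

Request:
move_arm([
  [[0,0,0],[0,0,1.5],255],
  [[0,0,0],[0,0,1],255],
  [[0,0,0],[0,0,1],255],
  [[0,0,0],[0,0,0],255],
])

```text
clock: 30.4
tcp_pos: [0.6568, 0.0299, 0.1377]
tool_rot: [-0.001, 0.707, 0.707, -0.001]
wrist_force: [-0.5, 0.7, -1.2]
finger_gap: 0.0412
grasp_force: 25.0
```

Request:
move_arm([
  [[0,0,0],[0,0,1],255],
  [[0,0,0],[0,0,1.5],255],
  [[0,0,0],[0,0,1.3],255],
  [[0,0,0],[0,0,0.4],255],
  [[0,0,0],[0,0,0.3],255],
  [[0,0,0],[0,0,0.2],255],
  [[0,0,0],[0,0,0.1],255],
  [[0,0,0],[0,0,0],255],
  [[0,0,0],[0,0,0],255],
])

```text
clock: 31.52
tcp_pos: [0.6579, 0.0298, 0.0916]
tool_rot: [0.0, 0.707, 0.707, 0.0]
wrist_force: [-0.5, -0.1, -0.4]
finger_gap: 0.0406
grasp_force: 25.0
```

Request:
move_arm([
  [[0,0,0],[0,0,0.2],255],
  [[0,0,0],[0,0,0.15],255],
  [[0,0,0],[0,0,0],255],
])

```text
clock: 31.9
tcp_pos: [0.6579, 0.0298, 0.0885]
tool_rot: [0.0, 0.707, 0.707, 0.0]
wrist_force: [-1.6, -0.0, 4.6]
finger_gap: 0.0408
grasp_force: 25.0
```

Contact with the foot. I'll release, lift and retreat toward the base.

Request:
move_arm([
  [[0,0,0],[0,0,0],0],
  [[0,0,0],[0,0,0],0],
  [[0,0,0],[0,0,0],0],
  [[0,0,0],[0,0,0],0],
  [[0,0,0],[0,0,0],0],
  [[0,0,0],[0,0,-1],0],
  [[0,0,0],[0,0,-2],0],
  [[0,0,0],[0,0,-3],0],
  [[0,0,0],[0,0,-4],0],
  [[0,0,0],[0,0,-4],0],
  [[0,0,0],[0,0,0],0],
])

```text
clock: 33.28
tcp_pos: [0.6605, 0.0296, 0.2344]
tool_rot: [0.004, 0.707, 0.707, 0.003]
wrist_force: [1.4, -0.1, -0.2]
finger_gap: 0.088
grasp_force: 0.0
```

Request:
move_arm([
  [[0,0,0],[-4,-4,0],0],
  [[0,0,0],[-4,-4,0],0],
  [[0,0,0],[-4,-4,0],0],
  [[0,0,0],[-4,-4,0],0],
  [[0,0,0],[-4,-4,0],0],
  [[0,0,0],[-4,-4,0],0],
  [[0,0,0],[-4,0,0],0],
  [[0,0,0],[0,0,0],0],
  [[0,0,0],[0,0,0],0],
])

```text
clock: 34.4
tcp_pos: [0.4175, -0.2495, 0.2275]
tool_rot: [-0.001, 0.707, 0.707, 0.0]
wrist_force: [-0.1, -0.2, -0.3]
finger_gap: 0.088
grasp_force: 0.0
```

Run:
```python
from h import *
import cv2
f=lambda a:cv2.resize(a[:,:,::-1],None,fx=2.9,fy=2.9,interpolation=cv2.INTER_CUBIC)
s=imaging.capture("side")["img"][110:300,110:240]; t=imaging.capture("top")["img"][90:280,80:220]
cv2.imwrite("pics/f.png",np.hstack([f(s),f(t)]))
```

```text
(no output)
```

View pics/f.png

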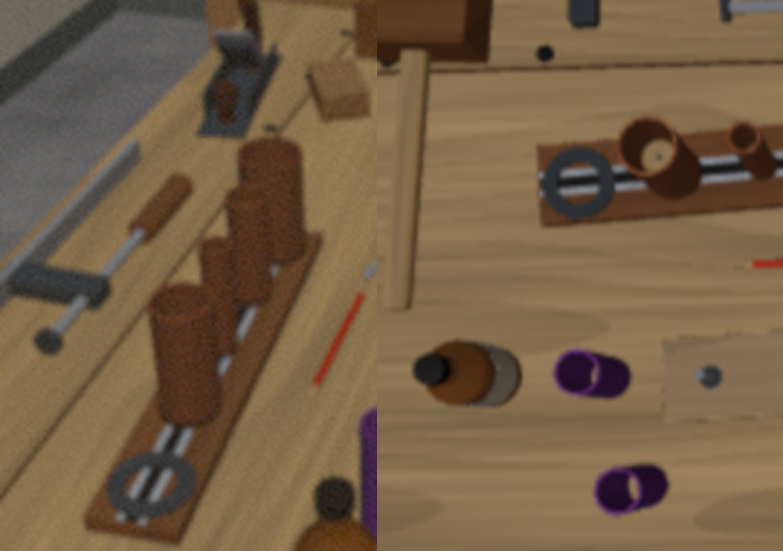

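All four sleeves stand upright on the posts of their own size. The 54 mm sleeve, at side px (183,290–420), is fully down, with its dowel visible inside the rim. The bottle and the tin are undisturbed.

```bash
python3 -c "
from bench import arm
print(arm.finish_job())"
```

```text
the job is handed in; nothing more can be done
None
```

All four sleeves stand upright and fully down on the posts of their own size, the tin and bottle were not touched, and the job was handed in at about 34 s; no verdict came back.

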